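# Slide the back into a small drawer and hold it square

### The job

Take the plain plywood panel from the peg rack, slide it upright down the grooves in the two sides of the unfinished drawer until it is fully home on the drawer bottom, and let go of it. Then take the carpenter's square by its stock and press it, stock flat on the drawer bottom and blade upright, into the corner inside the drawer where bottom and panel meet until both faces touch; finish while still gripping it, held square and pressing firmly against both bottom and panel. Leave the other things on the bench where they are, and never let the square fall over.

Things in the scene. Friction and masses are not known exactly. Their poses are not given: they have to be found in the camera images.
- drawer: Unfinished drawer, fixed on the bench. Origin on the bench under its middle; x from its front (brass knob, knob end at x = -154 mm) to its open back, y left, z up. Bottom 240 x 180 mm, upper face at z = 10 mm. Sides 15 mm thick, inner faces at y = -75 and +75 mm, tops at z = 60 mm. Front 72 mm high, inner face at x = -120 mm.
- drawer_seat (a point): Where the middle of the panel's lower edge belongs: on the drawer bottom (z = 10 mm), at x = 100 mm of the drawer, midway between two upright grooves. There is one in the inner face of each side, 14.4 mm wide (x), 7 mm deep (y), open at the top with a 3 mm chamfer, running down to the bottom. Axes as the drawer's.
- panel_mid (a point): Centre of the loose plywood panel: 12 mm thick (x), 161 mm long (y), 75 mm high (z), 0.1 to 0.16 kg, the same either way round. Starts upright on its long edge in either place of the peg rack, lower edge 12 mm above the bench. Plain bare wood, longer and lower than the picture frame in the other place.
- rack: Fixed dark wooden peg rack, base 210 x 120 x 12 mm, origin under its centre. Two places at x = -40 and +40 mm, each between two pairs of 8 mm pegs (at y = -48 and +48 mm, tops 48 mm above the bench, 15.6 mm free within a pair): a slab stands in it upright along y and lifts straight out. No pegs in the middle.
- square_grip (a point): Gripping point on the stock of the loose carpenter's square: in the middle of its 26 mm thickness, 18 mm above its underside, 95 mm from the heel (clear of the blade). Axes: x along the stock to the heel, y across the thickness, z up along the blade.
- square_heel (a point): The square's outer corner: lower edge of the heel end, mid-thickness; 95 mm along +x and 18 mm below square_grip, same axes. The two faces that must touch meet here: the stock's underside and the upright heel edge (end of the stock and outer edge of the blade).
- square: The carpenter's square, 0.24 to 0.4 kg; starts standing on the bench on its stock, blade up. Aluminium stock 140 mm long (x), 26 thick (y), 32 high (z); steel blade 30 mm wide (x), 4 thick (y), from the heel end of the stock up to 130 mm above the underside, outer edge flush with the heel end. Origin: centre of the stock's underside.
- panel: The whole plywood panel; origin at the middle of its lower edge.
- picture: Bystander: small dark picture frame, 130 mm long (y), 12 mm thick (x), 90 mm high, standing in the other place of the peg rack. Origin at the middle of its lower edge.
- glue: Bystander: white glue bottle, 48 mm in diameter, 150 mm high. Origin under its centre.
- jar_a: Bystander: jar with a red lid, 76 mm in diameter, 75 mm high. Origin under its centre.
- jar_b: Bystander: jar with a blue lid, 84 mm in diameter, 65 mm high. Origin under its centre.
- tape: Bystander: roll of tape lying flat, 84 mm in diameter, 24 mm high. Origin under its centre.
- screwdriver: Bystander: screwdriver lying on the bench, 170 mm long.
- mallet: Bystander: wooden mallet lying on the bench; head 55 x 100 x 45 mm, handle 190 mm long along +y. Origin under the centre of the head.
Mind the look-alikes: they are no part of the job. Several things look just like the square: the one meant starts farthest to the robot's left.

How it is judged:
On the way:
1. the panel stands home in both grooves, down on the drawer bottom, and has been let go (x of panel_mid in the frame of drawer between 0.097 and 0.103 m and y of panel_mid in the frame of drawer between -0.004 and 0.004 m and z of panel_mid in the frame of drawer below 0.05 m and angle between the x axis of panel and the x axis of drawer, either way round below 0.04 rad and contact force between the fingers and panel below 0.1 N), for 0.2 s.
At the end, for the whole second after the job is handed in: Panel untouched, home in its grooves (3 mm, 2.5 mm in height, 1.7 deg); square gripped (3 N), at rest, its heel in the corner within about 3 mm, square to the panel within 1.7 deg, upright within 1.4 deg, pressing on the drawer and on the panel with over 1 N each (x of panel_mid in the frame of drawer between 0.097 and 0.103 m and y of panel_mid in the frame of drawer between -0.004 and 0.004 m and z of panel_mid in the frame of drawer below 0.05 m and angle between the x axis of panel and the x axis of drawer, either way round below 0.03 rad and angle between the x axis of square and the x axis of panel, either way round below 0.03 rad and angle between the z axis of square and the z axis of drawer, either way round below 0.025 rad and x of square_heel in the frame of drawer between 0.09 and 0.098 m and y of square_heel in the frame of drawer between -0.062 and 0.062 m and z of square_heel in the frame of drawer below 0.0125 m and contact force between square and drawer above 1 N and contact force between square and panel above 1 N and contact force between the fingers and square above 3 N and contact force between the fingers and panel below 0.1 N and linear speed of each of square, panel below 0.02 m/s); the arm keeps its last pose, push and grip.
It fails at once if a bystander was moved more than 30 mm (distance of any of picture, glue, jar_a, jar_b, tape, screwdriver, mallet from where it was at the start of the episode above 0.03 m).
It fails at once if the square was laid over or dropped (angle between square's own z axis and vertical above 0.7 rad).
It also fails if it takes over 72 s, if anything falls off the work surface, if the arm or the gripper's body presses on something with over 40 N, if the wrist force passes 120 N, or if a joint passes its speed limit or range.

### The arm

A 6-joint arm with a two-finger parallel gripper is mounted at the origin on the work surface. World frame = base frame: x ahead of the robot, y to its left, z up, the work surface at z = 0. Lengths are in m, angles in rad, forces in N, time in s.
With the tool pointing down it reaches from about 0.275 to 0.75 m from the base axis. Payload 10.2 kg.
Tool frame: the origin (TCP) lies on the centre line of the jaws, within the pads' length; the fingertips stand 11 mm ahead of it and the grasp point (between the pads) lies 8 mm behind it; z points along the fingers, y is the direction in which the jaws open and shut (so a half turn about z gives the same grasp; the last joint's range is limited). The gripper opens to 85 mm and grips with 20 to 120 N. Pads are 22 mm wide; open, the fingers measure 114 mm over their backs; the gripper's body (76 mm by 85 mm) begins 54 mm behind the grasp point. The pads swing forward as they close: fully open they stand 13 mm farther back than shut.
Start: joints at [-1.333, 0.313, 1.498, -0, 1.331, -0.223], TCP at [0.233, -0.47, 0.242] pointing down, gripper open.
Joint ranges: [-2.94, 2.94], [-0.97, 2.17], [0.19, 2.56], [-1.23, 4.37], [0.02, 3.11], [-2.88, 2.88]. Speed limits (rad/s): [2.39, 2.39, 3.01, 3.14, 3.14, 3.14].

### API

Orientations are given as a 3x3 rotation matrix whose columns are the frame's x, y, z axes.
In Python, from workcell import bot gives the robot as it stands. Calls block until the motion is done:
- bot.move_to(position, orientation): joint-space move of the TCP to a pose.
- bot.movel(position, ori=None, max_speed=0.15, max_force=None): straight line of the TCP; ori=None keeps the orientation; max_speed is the mean speed in m/s. With max_force (N) it stops when the force on the tool has changed by that much, and returns True; else False.
- bot.movej(angles): joint-space move.
- bot.grip(opening, newtons=None): opening from 0.0 (shut) to 1.0 (fully open); newtons is the grip in N (None keeps the last); returns when the fingers have stopped.
- bot.pause(seconds).
- bot.solve_ik(position, orientation): joint angles nearest the present ones, or None.
- bot.observe(): the state.
- bot.grab_frame(name): name is "scene" or "side" or "wrist"; returns a dict with "image" (384x512x3 uint8, red, green, blue), "fovy" (degrees; the focal length in pixels is half the picture's height over the tangent of half this angle, whatever the lens; pixels are square), "cx", "cy" (the principal point, pixels), "rvec" (rotation vector, rad) and "tvec" (3), from world to camera coordinates, as OpenCV has them. Camera axes: x right, y down, z forward; pixel columns grow to the right and rows downward; lengths in m; the calibration is good to about 2 mm. A picture is of the moment at which its call begins. There is no depth.
A pose or a line that the arm cannot do raises bot.PlanningError and nothing moves.
- bot.sign_off(): hands the job in, once; it reports no verdict.
The state is a dict: "time_s": time; "joints": joint angles; "joint_velocities": joint speeds; "joint_torque": joint torques, N m; "position": TCP position; "ee_rot": TCP orientation; "force": force on the tool from outside, world axes, zero at the start; "ft_torque": the same for the moment, N m; "grip_width": opening from 0.0 (shut) to 1.0 (fully open).
Only numpy, scipy, OpenCV 4.12 (cv2) and the standard library are available. Lean on these libraries where they do the work, as an engineer would, in place of code of your own. Each camera call takes 0.05 s, during which the arm holds its last target.

## Working session

There is one attempt and no reset: what is moved stays moved. The work goes in short steps, each a Python script; the robot and the scene stay as the last script left them, time stands still between calls to the robot, and variables do not carry over. Pictures are saved under pics/ and viewed, and the job is handed in when it is done.

```bash
ls; mkdir -p pics
python3 - <<'E'
from workcell import bot
import cv2
o=bot.observe(); print({k:o[k] for k in('time_s','position','force','grip_width')})
for n in('scene','side','wrist'):
    f=bot.grab_frame(n); cv2.imwrite(f'pics/{n}0.png',cv2.resize(f['image'][:,:,::-1],(768,576),interpolation=cv2.INTER_CUBIC))
    print(n,f['fovy'],f['cx'],f['cy'],f['rvec'],f['tvec'],f.keys())
E
```

```text
pics
{'time_s': 0.0, 'position': array([ 0.23337395, -0.47000995,  0.24174162]), 'force': array([ 0.54453595, -0.33089782, -0.3835365 ]), 'grip_width': 1.002219126945471}
scene 47.37858568325722 253.857370016494 194.0627610474396 [ 2.0567967   1.36270065 -0.53263066] [-0.21424357 -0.31370835  1.5729646 ] dict_keys(['image', 'fovy', 'cx', 'cy', 'rvec', 'tvec'])
side 53.561970060923635 260.5391655689869 192.98525823835496 [ 0.87347878 -2.4474791   1.21153093] [0.42392999 0.23713047 0.87666189] dict_keys(['image', 'fovy', 'cx', 'cy', 'rvec', 'tvec'])
wrist 60.66858713394218 257.5386746766364 191.91508596554297 [-2.41984316  1.50058568  0.2534963 ] [-0.52448965 -0.04107631  0.38294863] dict_keys(['image', 'fovy', 'cx', 'cy', 'rvec', 'tvec'])
```

View pics/scene0.png

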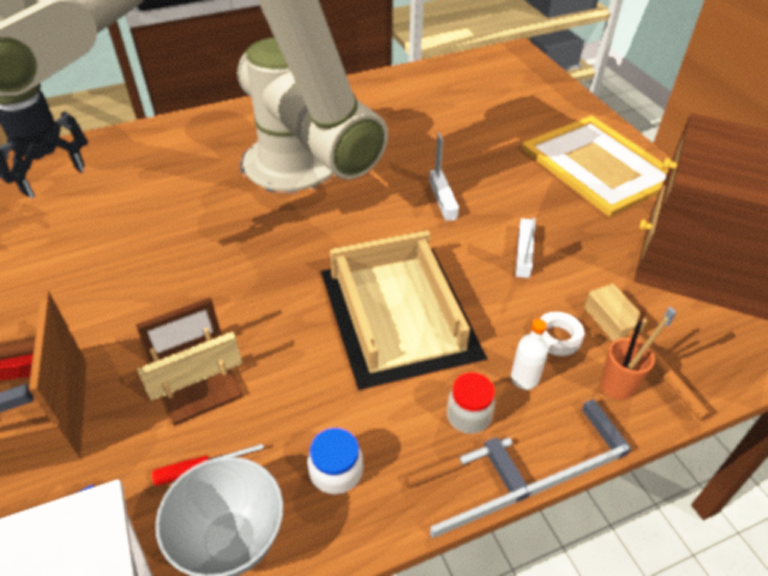

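View pics/side0.png

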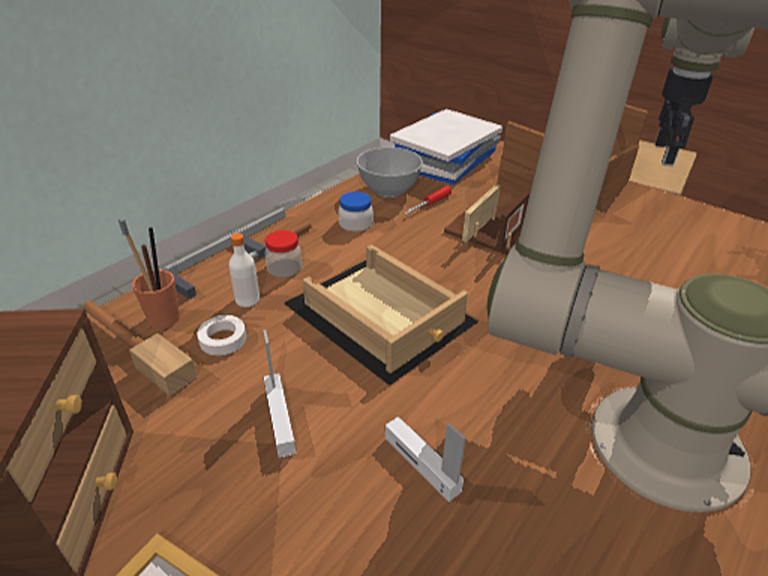

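View pics/wrist0.png

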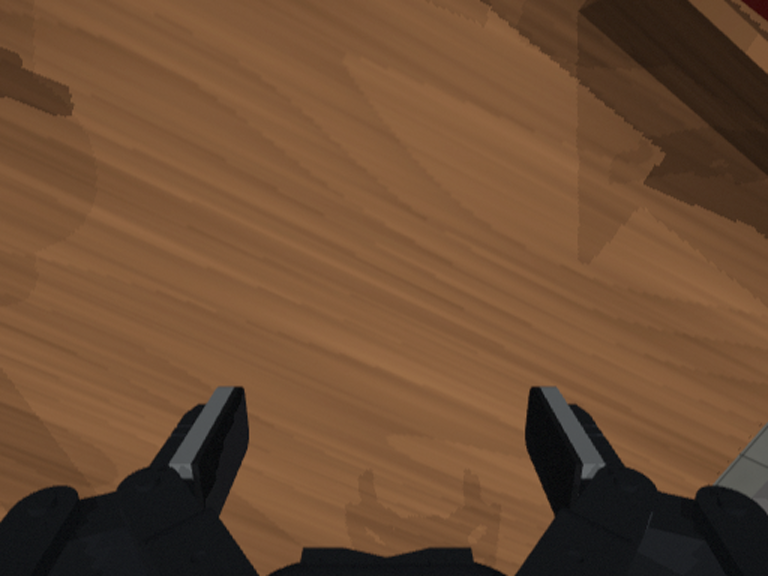

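Scene: drawer around (405,300) with its front (knob) toward the robot. The rack is at (190,360), with the plain panel in its nearer-to-viewer place. Two squares stand at (443,190) and (525,250). I'll enlarge crops to pick points.

```bash
cat > h.py <<'E'
import numpy as np, cv2
from workcell import bot
def cam(n):
    f=bot.grab_frame(n); return prep(f)
def prep(f):
    h=f['image'].shape[0]; F=h/2/np.tan(np.radians(f['fovy'])/2)
    K=np.array([[F,0,f['cx']],[0,F,f['cy']],[0,0,1.]]); f['K']=K
    f['R']=cv2.Rodrigues(np.array(f['rvec'],float))[0]; f['t']=np.array(f['tvec'],float); return f
def onz(f,uv,z):
    d=f['R'].T@np.linalg.inv(f['K'])@np.array([uv[0],uv[1],1.]); c=-f['R'].T@f['t']
    return c+d*(z-c[2])/d[2]
def proj(f,P):
    return cv2.projectPoints(np.atleast_2d(np.array(P,float)),np.array(f['rvec'],float),f['t'],f['K'],None)[0][:,0]
def crop(f,name,x0,y0,w,h,s):
    im=f['image'][y0:y0+h,x0:x0+w,::-1]
    cv2.imwrite(name,cv2.resize(np.ascontiguousarray(im),None,fx=s,fy=s,interpolation=cv2.INTER_CUBIC))
E
python3 - <<'E'
from h import *
import pickle
d={n:cam(n) for n in('scene','side')}; pickle.dump(d,open('f0.pkl','wb'))
crop(d['scene'],'pics/c1.png',205,145,130,115,6)
crop(d['scene'],'pics/c2.png',80,190,100,100,6)
crop(d['scene'],'pics/c3.png',270,80,100,110,5)
crop(d['side'],'pics/c4.png',150,210,180,130,4)
E
```

```text
(no output)
```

View pics/c1.png

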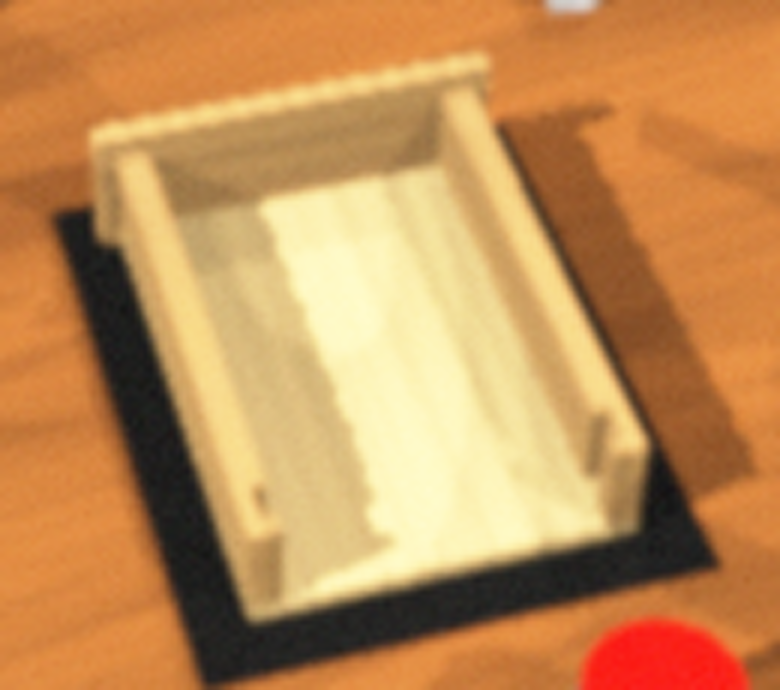

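View pics/c2.png

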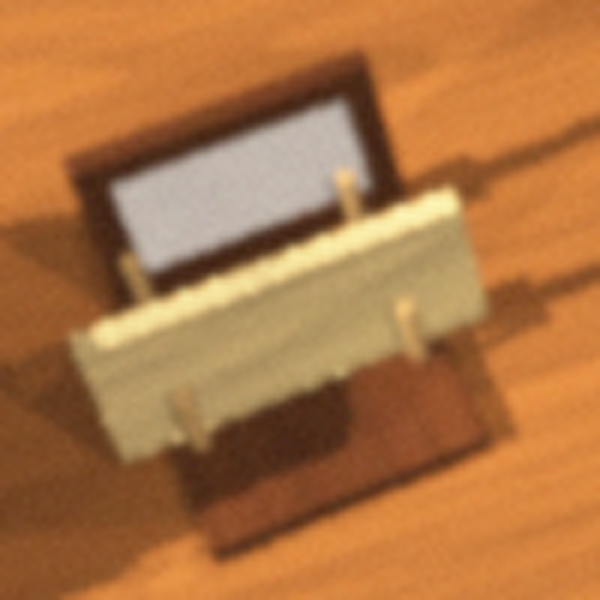

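View pics/c3.png

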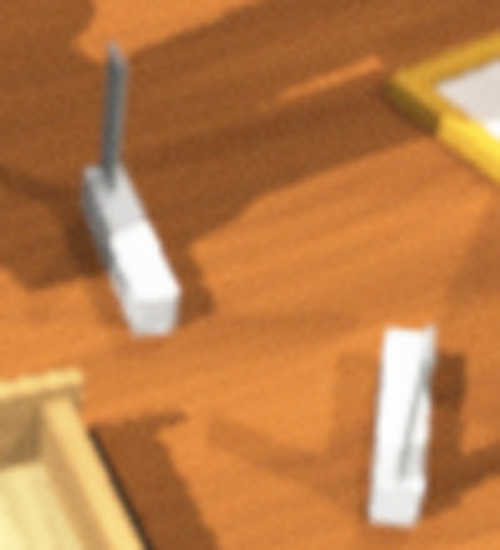

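View pics/c4.png

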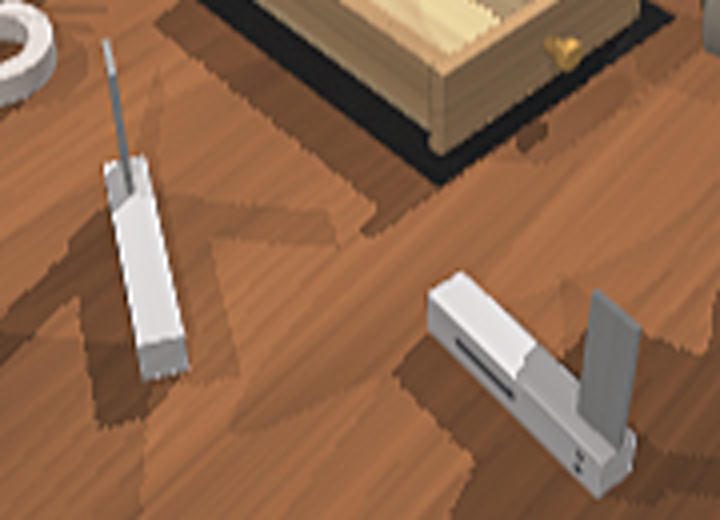

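```bash
cat > fit.py <<'E'
from h import *
import pickle
from scipy.optimize import least_squares
d=pickle.load(open('f0.pkl','rb')); S=d['scene']; D=d['side']
def un(c,x0,y0,s): return [(c[0]+.5)/s-.5+x0,(c[1]+.5)/s-.5+y0]
def fit(obs,g):
    def T(p,P): 
        c,s=np.cos(p[2]),np.sin(p[2]); P=np.array(P)/1000
        return np.array([c*P[0]-s*P[1]+p[0],s*P[0]+c*P[1]+p[1],P[2]])
    def r(p): return np.concatenate([proj(f,T(p,P))[0]-uv for f,P,uv in obs])
    o=least_squares(r,g,loss='soft_l1'); rr=r(o.x).reshape(-1,2); print(np.round(o.x,4),np.degrees(o.x[2])); print(np.round(rr,1).tolist()); return o.x
c1=lambda *c:un(c,205,145,6); c2=lambda *c:un(c,80,190,6); c3=lambda *c:un(c,270,80,5); c4=lambda *c:un(c,150,210,4)
if __name__=='__main__':
    for u in (c3(396,505),c3(150,310)): print(onz(S,u,0.016))
    print(onz(S,c2(300,265),.087))
    print('drawer');dr=fit([(S,(120,-90,60),c1(245,545)),(S,(120,-75,60),c1(283,530)),(S,(120,-90,0),c1(258,620)),(S,(120,75,60),c1(610,455)),(S,(120,90,60),c1(650,450)),(S,(120,90,0),c1(635,535)),
     (S,(-120,-75,60),c1(155,150)),(S,(-120,75,60),c1(440,95)),(S,(-120,90,60),c1(478,85)),(S,(-120,-75,10),c1(183,218)),(S,(-120,75,10),c1(440,165))],[.47,0,0])
    print('panel');pa=fit([(S,(6,-80.5,87),c2(97,348)),(S,(6,80.5,87),c2(462,208)),(S,(-6,-80.5,87),c2(75,335)),(S,(-6,80.5,87),c2(452,187)),(S,(6,-80.5,12),c2(125,462)),(S,(6,80.5,12),c2(488,312))],[.45,-.35,0])
    print('square, origin stock centre');sq=fit([(S,(-70,-13,32),c3(387,330)),(S,(-70,13,32),c3(433,330)),(S,(70,-13,32),c3(372,485)),(S,(70,13,32),c3(420,490)),(S,(70,-13,0),c3(372,520)),(S,(70,13,0),c3(415,525)),
     (D,(-70,-13,32),c4(183,335)),(D,(-70,13,32),c4(140,345)),(D,(-70,-13,0),c4(187,370)),(D,(-70,13,0),c4(145,380)),(D,(70,-13,32),c4(145,160)),(D,(70,13,32),c4(107,165)),(D,(70,0,130),c4(106,40))],[.4,.2,0])
    np.save('poses.npy',[dr,pa,sq])
E
python3 fit.py
```

```text
[0.55007651 0.30561122 0.016     ]
[0.33494202 0.25183129 0.016     ]
[ 0.55401767 -0.33347016  0.087     ]
drawer
[ 0.5401  0.0416 -0.1307] -7.489059808206842
[[0.5, -1.2], [-0.1, 0.0], [-1.3, 0.2], [1.1, 0.3], [-0.2, -0.1], [0.1, -0.1], [-0.6, -0.1], [1.3, -0.4], [-0.2, 0.4], [-4.6, 0.6], [0.6, 0.1]]
panel
[ 0.5511 -0.3444  0.0958] 5.489131420264922
[[-3.0, 1.3], [0.3, -0.5], [-0.6, -0.2], [0.4, -0.3], [0.4, -0.2], [0.6, 0.1]]
square, origin stock centre
[ 0.4905  0.3455 -0.5931] -33.982224314896214
[[0.5, -0.5], [-0.4, 0.5], [1.2, -0.8], [0.5, -0.6], [-0.5, -0.3], [-0.3, -0.1], [0.6, -0.2], [-0.7, 0.0], [0.7, 0.0], [-0.4, 0.3], [0.3, -1.4], [-0.8, -0.5], [0.2, -0.3]]
```

Fits agree to about 1 px. The intended square has its centre at (0.49, 0.346), yaw −34°; the other one has y≈0.25. Next I refine the panel position with the wrist camera.

```bash
cat >> h.py <<'E'
def down(th,flip=False):
    y=np.array([np.cos(th),np.sin(th),0]); y=-y if flip else y
    z=np.array([0,0,-1.]); return np.column_stack([np.cross(y,z),y,z])
def st():
    o=bot.observe(); print('t',round(o['time_s'],2),'p',np.round(o['position'],4),'F',np.round(o['force'],2),'M',np.round(o['ft_torque'],2),'g',round(o['grip_width'],3)); return o
E
python3 - <<'E'
from h import *
import pickle
dr,pa,sq=np.load('poses.npy')
f=cam('wrist');o=st(); c=-f['R'].T@f['t']; print('cam in tool',o['ee_rot'].T@(c-o['position']), (f['R']@o['ee_rot']).round(3))
cands=[]
for fl in(0,1):
    for nm,p,z,th in(('pa',pa,.25,pa[2]),('seat',dr,.25,dr[2]),('sq',sq,.25,sq[2]+np.pi/2)):
        P=[p[0],p[1],z]
        if nm=='seat': P=[dr[0]+.1*np.cos(dr[2]),dr[1]+.1*np.sin(dr[2]),z]
        print(fl,nm,P,bot.solve_ik(P,down(th,fl)))
E
```

```text
t 0.3 p [ 0.2334 -0.4702  0.2421] F [ 1.01 -0.1  -0.66] M [-0.02  0.03  0.01] g 0.998
cam in tool [ 0.08650912 -0.00021724 -0.13307283] [[-0.     1.    -0.   ]
 [-0.945 -0.    -0.328]
 [-0.328  0.     0.945]]
0 pa [np.float64(0.5511216068629445), np.float64(-0.34443590957789255), 0.25] [-7.38499118e-01  5.95640435e-01  1.05433022e+00 -4.44089210e-16
  1.49162200e+00 -8.34302535e-01]
0 seat [np.float64(0.6392099988888196), np.float64(0.028570104946508995), 0.25] [-1.38111640e-01  5.70802250e-01  1.09445927e+00 -4.44089210e-16
  1.47633113e+00 -7.40288842e-03]
0 sq [np.float64(0.4904988988132766), np.float64(0.3454662526317313), 0.25] [ 4.18531154e-01  4.76060959e-01  1.24249861e+00 -4.44089210e-16
  1.42303308e+00 -5.59163472e-01]
1 pa [np.float64(0.5511216068629445), np.float64(-0.34443590957789255), 0.25] [-7.38499118e-01  5.95640435e-01  1.05433022e+00 -4.44089210e-16
  1.49162200e+00  2.30729012e+00]
1 seat [np.float64(0.6392099988888196), np.float64(0.028570104946508995), 0.25] None
1 sq [np.float64(0.4904988988132766), np.float64(0.3454662526317313), 0.25] [ 4.18531154e-01  4.76060959e-01  1.24249861e+00 -4.44089210e-16
  1.42303308e+00  2.58242918e+00]
```

Run:
```python
from h import *
import pickle
dr,pa,sq=np.load('poses.npy')
bot.move_to([pa[0],pa[1],.27],down(pa[2])); st()
f=cam('wrist'); pickle.dump(f,open('w1.pkl','wb'))
im=np.ascontiguousarray(f['image'][:,:,::-1])
im=cv2.resize(im,(768,576),interpolation=cv2.INTER_CUBIC); cv2.imwrite('pics/w1.png',im)
```

```text
t 1.59 p [ 0.5503 -0.3454  0.27  ] F [-0.4  -0.52 -0.55] M [-0.02  0.02  0.03] g 1.0
```

View pics/w1.png

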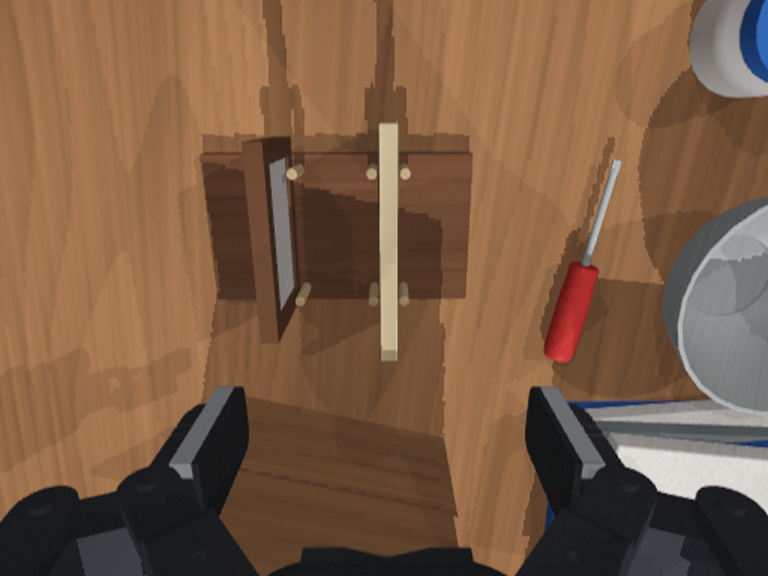

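Wrist view: panel vertical at columns 379–397, rows 124–351 (its end face to 360), aligned within a fraction of a degree. The frame is at its left and the pegs are clear. I'll extract its edges precisely.

Run:
```python
from h import *
import pickle
f=pickle.load(open('w1.pkl','rb')); I=f['image'].astype(int)
g=I.sum(2)
print('col at x=258 rows 76-90',g[76:90,258].tolist())
print('rows 228-244',g[226:246,258].tolist(), I[230,258],I[238,258])
print('far row 95',g[95,246:272].tolist());print('far row 220',g[220,246:272].tolist())
def sub(a,i0,th=None):
    pass
```

```text
col at x=258 rows 76-90 [241, 238, 239, 241, 240, 275, 420, 517, 539, 539, 540, 541, 540, 539]
rows 228-244 [526, 525, 524, 523, 524, 523, 520, 453, 383, 383, 383, 383, 384, 383, 313, 234, 229, 226, 226, 227] [197 181 146] [146 133 105]
far row 95 [189, 193, 196, 192, 187, 183, 259, 550, 551, 548, 544, 540, 541, 537, 532, 532, 532, 533, 533, 331, 243, 240, 241, 240, 244, 243]
far row 220 [247, 244, 245, 243, 242, 236, 236, 263, 539, 533, 532, 528, 524, 525, 517, 518, 518, 522, 554, 267, 238, 243, 243, 244, 242, 242]
```

Run:
```python
from h import *
import pickle
dr,pa,sq=np.load('poses.npy')
f=pickle.load(open('w1.pkl','rb'))
def loc(P,p):
    c,s=np.cos(p[2]),np.sin(p[2]); d=np.array(P[:2])-p[:2]; return np.array([c*d[0]+s*d[1],-s*d[0]+c*d[1]])*1000
a=[onz(f,u,.087) for u in((252.3,95),(264.8,95),(253.4,220),(264.6,220),(258.5,81.7),(258.8,233))]
b=[loc(x,pa) for x in a]; print(np.round(b,2)); 
print('mids',(b[0]+b[1])/2,(b[2]+b[3])/2,(b[4]+b[5])/2,'len',b[5]-b[4])
# rack base edges too: width check of pegs
```

```text
[[ -3.92  69.64]
 [  7.65  69.61]
 [ -3.75 -56.57]
 [  8.03 -56.6 ]
 [  1.84  81.29]
 [  1.91 -71.72]]
mids [ 1.86592777 69.62884915] [  2.13889541 -56.58346203] [1.87348116 4.78622958] len [ 6.95843806e-02 -1.53012294e+02]
```

Run:
```python
from h import *
import pickle
dr,pa,sq=np.load('poses.npy')
f=pickle.load(open('w1.pkl','rb'))
a=[onz(f,u,.087) for u in((258.5,81.7),(258.8,240.1),(258.55,95),(259,220))]
print(np.round(a,4), np.linalg.norm(a[0]-a[1])); m=(a[0]+a[1])/2
d=a[2]-a[3]; th=np.arctan2(-d[0],d[1]); 
print('mid',m,'yaw',th,'prior',pa)
np.save('pa2.npy',[m[0],m[1],pa[2]])
```

```text
[[ 0.5452 -0.2633  0.087 ]
 [ 0.5607 -0.4241  0.087 ]
 [ 0.5463 -0.2749  0.087 ]
 [ 0.5587 -0.4006  0.087 ]] 0.1614654337435225
mid [ 0.55292734 -0.34370014  0.087     ] yaw 0.09796615562253634 prior [ 0.55112161 -0.34443591  0.09580342]
```

The shaded strip was gripper shadow: the length comes to 161.5 mm, as it should. Same look at the drawer seat before grasping.

Run:
```python
from h import *
import pickle
dr,pa,sq=np.load('poses.npy')
c,s=np.cos(dr[2]),np.sin(dr[2])
bot.move_to([dr[0]+.1*c,dr[1]+.1*s,.27],down(dr[2])); st()
f=cam('wrist'); pickle.dump(f,open('w2.pkl','wb'))
im=np.ascontiguousarray(f['image'][:,:,::-1])
im=cv2.resize(im,(768,576),interpolation=cv2.INTER_CUBIC); cv2.imwrite('pics/w2.png',im)
def W(x,y,z): return [dr[0]+c*x-s*y,dr[1]+s*x+c*y,z]
print(proj(f,[W(.0928,.075,.06),W(.1072,.075,.06),W(.0928,-.075,.06),W(.1072,-.075,.06),W(.12,.075,.06),W(.12,-.075,.06)]).round(1).tolist())
```

```text
t 3.07 p [0.6393 0.0274 0.27  ] F [ 0.15 -0.58 -0.36] M [-0.01 -0.    0.04] g 0.996
[[248.4, 88.1], [262.8, 88.0], [249.8, 225.1], [262.4, 225.1], [275.7, 88.0], [273.5, 225.1]]
```

View pics/w2.png

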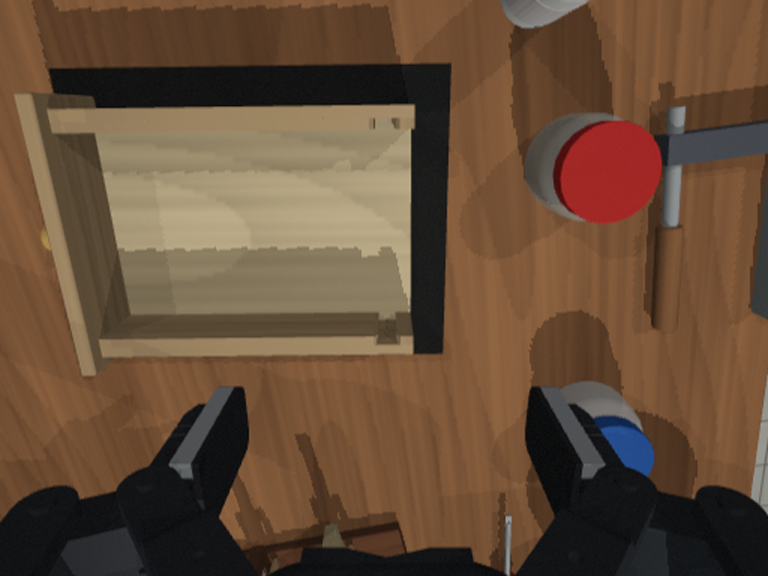

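The wrist view shows the groove notches at about (385,124) on the upper side and (388,332) on the lower side. Zooming in.

Run:
```python
from h import *
import pickle
f=pickle.load(open('w2.pkl','rb'))
a=f['image'][62:98,235:285,::-1]; b=f['image'][203:242,235:285,::-1]
r=lambda x:cv2.resize(np.ascontiguousarray(x),None,fx=14,fy=7.4,interpolation=cv2.INTER_NEAREST)
cv2.imwrite('pics/w2c.png',np.vstack([r(a),r(b)]))
```

```text
(no output)
```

View pics/w2c.png

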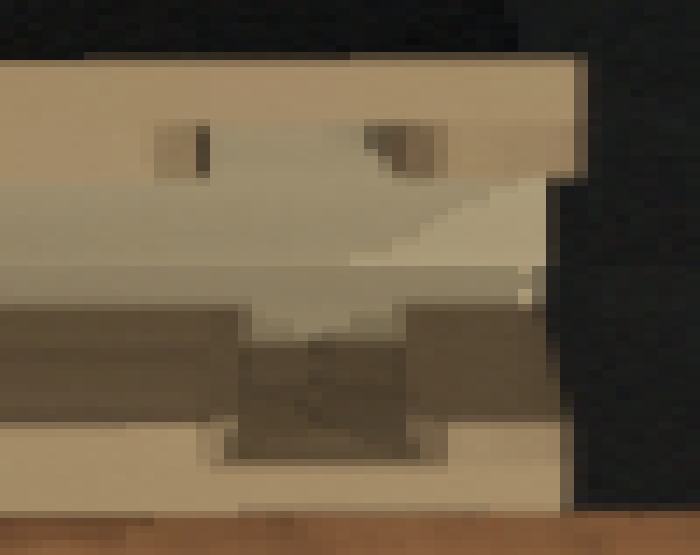

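Run:
```python
from h import *
import pickle
from fit import fit
dr,pa,sq=np.load('poses.npy'); f=pickle.load(open('w2.pkl','rb'))
R=[((89.8,78.5,60),(245.6,82)),((110.2,78.5,60),(265.5,82)),((120,82,60),(276,77.5)),((100,75,60),(None,85.8)),((100,82,60),(None,78)),((100,90,60),(None,69.2)),
((89.8,-78.5,60),(249.1,226.3)),((110.2,-78.5,60),(266.5,226.3)),((120,-82,60),(275.4,229)),((100,-75,60),(None,223.6)),((100,-82,60),(None,229.1)),((100,-90,60),(None,236))]
from scipy.optimize import least_squares
def r(p,full=False):
    c,s=np.cos(p[2]),np.sin(p[2]); out=[]
    for P,uv in R:
        P=np.array(P)/1000; q=proj(f,[c*P[0]-s*P[1]+p[0],s*P[0]+c*P[1]+p[1],P[2]])[0]
        if uv[0] is not None: out.append(q[0]-uv[0])
        else: out.append(q[1]-uv[1])
    return np.array(out)
o=least_squares(r,dr,loss='soft_l1'); print(o.x,dr,r(o.x).round(2))
# floor back edge check
p=o.x;c,s=np.cos(p[2]),np.sin(p[2])
print('seat',p[0]+.1*c,p[1]+.1*s); np.save('dr2.npy',p)
W=lambda x,y,z:[p[0]+c*x-s*y,p[1]+s*x+c*y,z]
print(proj(f,[W(-.12,.075,.06),W(-.12,-.075,.06),W(-.12,.075,.01),W(-.12,-.075,.01),W(.12,-.03,.01)])*1.5)
```

```text
[ 0.5412208   0.04234898 -0.11795069] [ 0.54006302  0.04160379 -0.13070875] [-0.23  0.44 -0.16 -0.01  0.34  0.51 -0.11  0.24 -0.14 -0.23 -0.19 -0.83]
seat 0.6405259915602838 0.0305812449567023
[[ 52.80117312 133.65675235]
 [ 99.28576009 338.93477848]
 [ 94.7749719  131.48746435]
 [131.19605212 314.15083516]
 [409.96872063 259.91692533]]
```

Drawer refit: yaw −0.118, residuals under 1 px, and the far corners check out too. Now I grasp the panel.

Run:
```python
from h import *
import pickle
pa=np.load('pa2.npy'); th=.0968
R=down(th)
bot.grip(.6,60)
bot.move_to([pa[0],pa[1],.16],R); st()
print(bot.movel([pa[0],pa[1],.072],max_speed=.1,max_force=12)); st()
bot.grip(0.0,60); st()
bot.movel([pa[0],pa[1],.20],max_speed=.12); st()
f=cam('wrist'); pickle.dump(f,open('w3.pkl','wb'))
im=np.ascontiguousarray(f['image'][:,:,::-1])
im=cv2.resize(im,(768,576),interpolation=cv2.INTER_CUBIC); cv2.imwrite('pics/w3.png',im)
```

```text
t 5.03 p [ 0.5536 -0.3428  0.1604] F [0.15 0.64 0.23] M [ 0.02 -0.05 -0.05] g 0.604
False
t 6.06 p [ 0.5533 -0.3439  0.0728] F [ 0.35  0.22 -0.43] M [ 0.01 -0.07 -0.  ] g 0.603
t 6.49 p [ 0.5531 -0.3438  0.0724] F [-0.02  0.86  2.37] M [ 0.07  0.08 -0.02] g 0.13
t 7.71 p [ 0.5527 -0.3435  0.199 ] F [ 0.33 -0.92 -1.81] M [ 0.03 -0.03  0.01] g 0.126
```

View pics/w3.png

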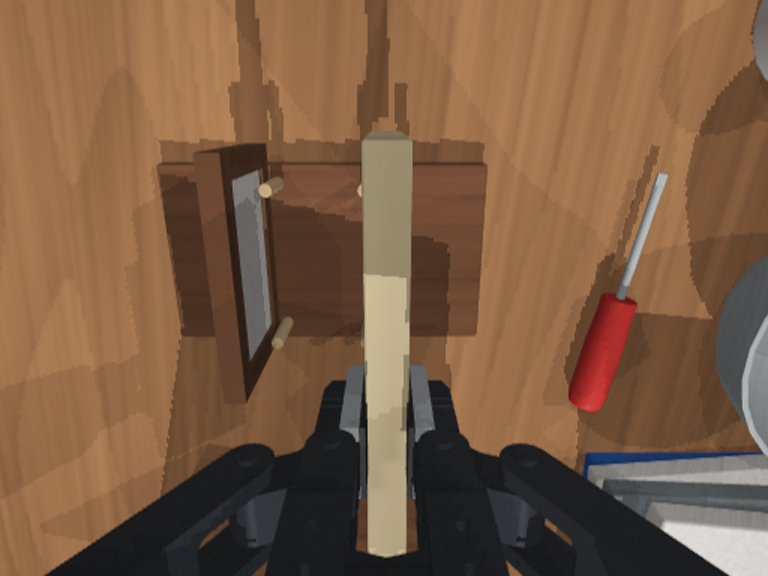

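Held: panel centred between the jaws, top face rows ~139–555 at columns ~387. I'll check its offset in the hand.

Run:
```python
from h import *
import pickle
f=pickle.load(open('w3.pkl','rb')); g=f['image'].astype(int).sum(2)
print(g[84:100,258].tolist(), g[364:376,258].tolist()); print(g[110,236:282].tolist()); print(g[365,236:282].tolist())
o=bot.observe()
u=lambda a:(a+.5)/1.5-.5
for z in(.212,.214,.216):
    a=[onz(f,(258,u(139)),z),onz(f,(258,u(555)),z)]
    t=[o['ee_rot'].T@(x-o['position'])*1000 for x in a]; print(z,np.round(t,1),'mid',(t[0]+t[1])/2,t[0][0]-t[1][0])
```

```text
[341, 340, 341, 326, 321, 326, 316, 303, 306, 363, 398, 405, 403, 405, 406, 404] [475, 475, 475, 473, 472, 503, 470, 304, 69, 75, 81, 75]
[210, 207, 207, 207, 178, 345, 391, 414, 413, 414, 410, 411, 409, 410, 410, 410, 408, 405, 405, 407, 407, 409, 404, 403, 403, 403, 400, 402, 402, 401, 402, 402, 403, 402, 401, 401, 402, 399, 395, 226, 211, 207, 210, 210, 209, 208]
[75, 177, 209, 212, 213, 210, 212, 208, 209, 424, 500, 516, 513, 512, 510, 483, 481, 480, 476, 476, 477, 475, 475, 473, 471, 467, 467, 468, 467, 467, 468, 471, 474, 463, 386, 207, 195, 196, 189, 188, 186, 186, 146, 80, 75, 77]
0.212 [[ 80.7   1.7 -12.9]
 [-46.2   1.7 -13. ]] mid [ 17.26508698   1.69788203 -12.93958784] 126.96788145923854
0.214 [[ 80.8   1.7 -14.9]
 [-44.    1.7 -15. ]] mid [ 18.40243207   1.69294076 -14.93820012] 124.8570561695292
0.216 [[ 80.9   1.7 -16.9]
 [-41.8   1.7 -17. ]] mid [ 19.53977715   1.68799949 -16.9368124 ] 122.7462308798198
```

The panel reads +1.7 mm in tool y although the jaws centre it. That is a wrist camera bias, and the scene camera agrees with it. I correct the seat by that amount and then start a guarded insertion.

Run:
```python
from h import *
import pickle
p=np.load('dr2.npy'); th=p[2]; c,s=np.cos(th),np.sin(th)
p=np.array([p[0]-.0018*c,p[1]-.0018*s,th]); np.save('dr3.npy',p)
seat=[p[0]+.1*c,p[1]+.1*s]
bot.movel([.5527,-.3435,.24],max_speed=.2)
bot.move_to([*seat,.20],down(th)); st()
print(bot.movel([*seat,.128],max_speed=.12,max_force=15)); bot.pause(.2); st()
f=cam('wrist'); pickle.dump(f,open('w4.pkl','wb'))
im=cv2.resize(np.ascontiguousarray(f['image'][:,:,::-1]),(768,576),interpolation=cv2.INTER_CUBIC); cv2.imwrite('pics/w4.png',im)
f=cam('side'); pickle.dump(f,open('s4.pkl','wb')); crop(f,'pics/s4.png',180,140,170,130,4.5)
```

```text
t 9.54 p [0.6388 0.0297 0.1999] F [-0.72  0.31 -1.32] M [-0.01  0.03  0.  ] g 0.123
False
t 10.49 p [0.639  0.0307 0.1288] F [-0.15 -0.06 -1.98] M [ 0.06 -0.04 -0.01] g 0.129
```

View pics/w4.png

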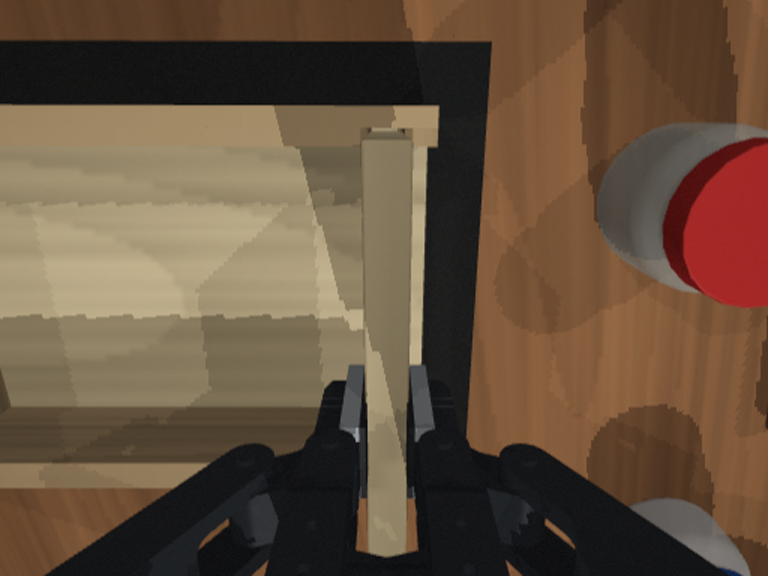

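View pics/s4.png

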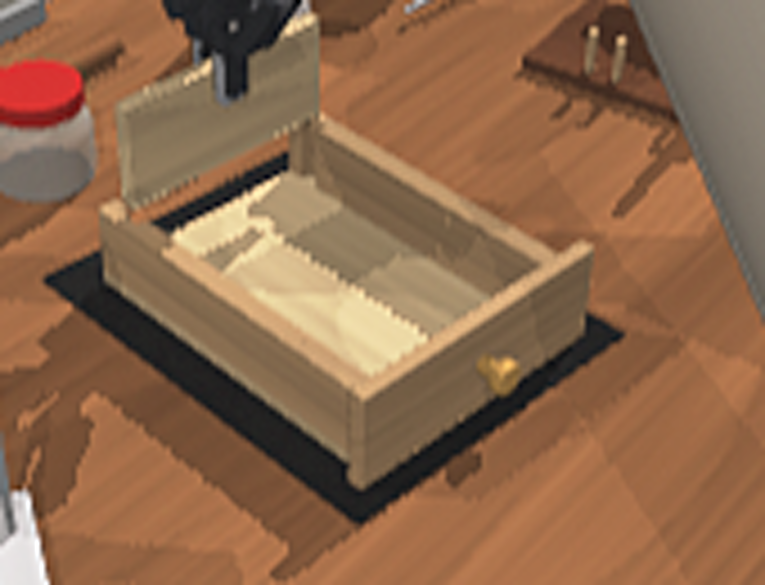

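Wrist view: the groove's end shows symmetrically behind the panel end at (386,130). Side view: panel just above the grooves. Inserting.

Run:
```python
from h import *
p=np.load('dr3.npy'); th=p[2]; c,s=np.cos(th),np.sin(th)
seat=[p[0]+.1*c,p[1]+.1*s]
for z in(.112,.095,.080,.068):
    r=bot.movel([*seat,z],max_speed=.05,max_force=15); print(z,r); o=st()
    if r: break
```

```text
0.112 False
t 11.06 p [0.6386 0.0308 0.1116] F [-0.02 -0.34 -1.13] M [ 0.02  0.02 -0.01] g 0.132
0.095 False
t 11.55 p [0.6387 0.0308 0.0948] F [ 0.25  1.03 -1.86] M [-0.01  0.01  0.03] g 0.126
0.08 False
t 12.0 p [0.6386 0.0308 0.0797] F [-0.24  0.44 -1.7 ] M [-0.02  0.   -0.02] g 0.131
0.068 True
t 12.28 p [0.6393 0.0308 0.0701] F [-0.15 -0.45  2.91] M [-0.02 -0.13 -0.02] g 0.132
```

It stopped at TCP z = 0.0701, against 0.070 expected when home, with almost no side force. I press lightly, release, rise and look.

Run:
```python
from h import *
import pickle
p=np.load('dr3.npy'); th=p[2]; c,s=np.cos(th),np.sin(th)
seat=[p[0]+.1*c,p[1]+.1*s]
print(bot.movel([*seat,.0675],max_speed=.03,max_force=12)); st()
bot.grip(.5); bot.pause(.2); st()
bot.movel([*seat,.17],max_speed=.15)
bot.move_to([*seat,.27],down(th)); bot.pause(.3); st()
for n in('wrist','side'):
    f=cam(n); pickle.dump(f,open(n+'5.pkl','wb'))
    if n=='side': crop(f,'pics/s5.png',180,140,170,130,4.5)
    else: crop(f,'pics/w5.png',0,30,330,220,2.4)
```

```text
False
t 12.53 p [0.6395 0.0307 0.07  ] F [-5.39  0.18 18.03] M [ 0.11  1.14 -0.  ] g 0.129
t 13.13 p [0.6387 0.0308 0.0674] F [ 0.02 -0.14  0.63] M [ 0.04 -0.01  0.04] g 0.497
t 14.75 p [0.6386 0.0308 0.2689] F [ 0.   -0.62 -1.25] M [-0.01 -0.02 -0.02] g 0.5
```

View pics/w5.png

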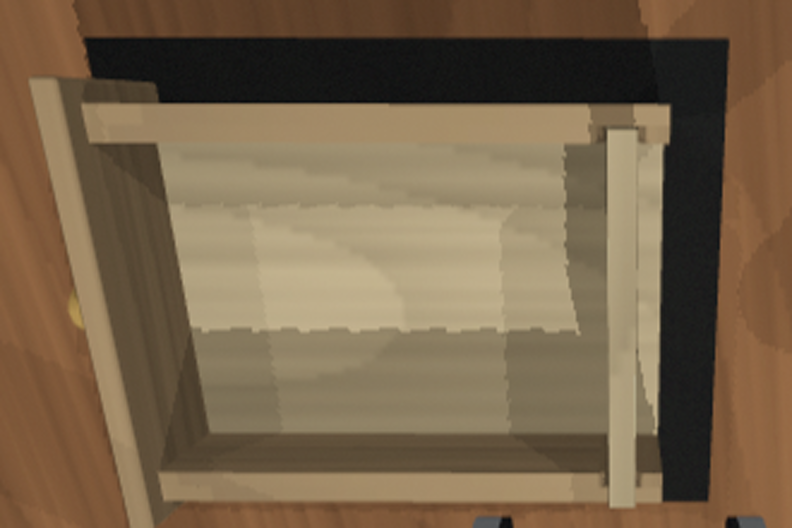

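View pics/s5.png

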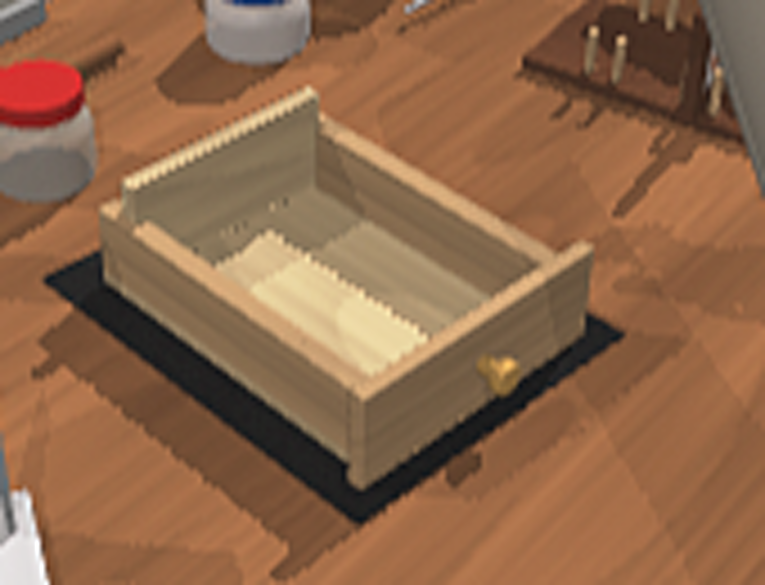

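The panel is down and seated in both grooves. In the side view its top sits about 25 mm above the sides, and in the wrist view it lies in both notches. Next, a wrist look at the square.

Run:
```python
from h import *
import pickle
dr,pa,sq=np.load('poses.npy'); c,s=np.cos(sq[2]),np.sin(sq[2])
bot.move_to([sq[0]-.025*c,sq[1]-.025*s,.24],down(sq[2]+np.pi/2)); bot.pause(.2); o=st()
f=cam('wrist'); pickle.dump(f,open('w6.pkl','wb')); f2=cam('scene')
cv2.imwrite('pics/w6.png',cv2.resize(np.ascontiguousarray(f['image'][:,:,::-1]),(768,576),interpolation=cv2.INTER_CUBIC))
def W(x,y,z): return [sq[0]+(c*x-s*y)/1000,sq[1]+(s*x+c*y)/1000,z/1000]
print((proj(f,[W(a,b,32) for a in(-70,70) for b in(-13,13)])*1.5).round(1).tolist(),(proj(f,[W(70,0,130),W(40,0,130)])*1.5).round(1).tolist())
```

```text
t 16.43 p [0.4704 0.3588 0.24  ] F [-0.73  0.08 -0.74] M [ 0.02 -0.02  0.04] g 0.5
[[364.9, 175.9], [403.1, 175.8], [367.8, 360.2], [401.4, 360.2]] [[384.2, 438.6], [384.0, 393.9]]
```

View pics/w6.png

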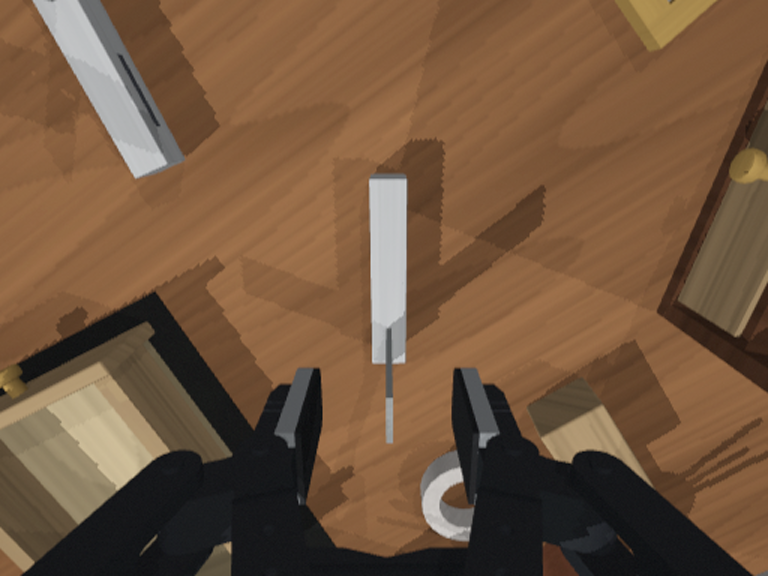

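The square sits as fitted: stock columns 369–406, rows 178–362. After removing the known bias the offset is under 1 mm. Now I grip and lift it.

Run:
```python
from h import *
import pickle
dr,pa,sq=np.load('poses.npy'); c,s=np.cos(sq[2]),np.sin(sq[2])
R=down(sq[2]+np.pi/2)
g=np.array([sq[0]-.025*c,sq[1]-.025*s])+.0008*R[:2,1]-.0006*R[:2,0]
bot.movel([*g,.06],max_speed=.15)
print(bot.movel([*g,.017],max_speed=.05,max_force=10)); st()
bot.grip(0.0,90); st()
print(bot.movel([*g,.05],max_speed=.06)); bot.pause(.2); o=st()
f=cam('wrist'); pickle.dump(f,open('w7.pkl','wb')); np.save('g.npy',g)
cv2.imwrite('pics/w7.png',cv2.resize(np.ascontiguousarray(f['image'][:,:,::-1]),(768,576),interpolation=cv2.INTER_CUBIC))
f=cam('side'); crop(f,'pics/s7.png',120,180,180,140,4.2)
```

```text
False
t 18.89 p [0.4709 0.3599 0.0173] F [ 0.02 -0.21 -0.26] M [ 0.01 -0.    0.01] g 0.498
t 19.18 p [0.4709 0.3599 0.0176] F [-1.14 -0.69  6.2 ] M [-0.18  0.22  0.05] g 0.29
False
t 20.08 p [0.4706 0.3597 0.0496] F [-0.38  0.21 -2.63] M [0.07 0.14 0.01] g 0.287
```

View pics/w7.png

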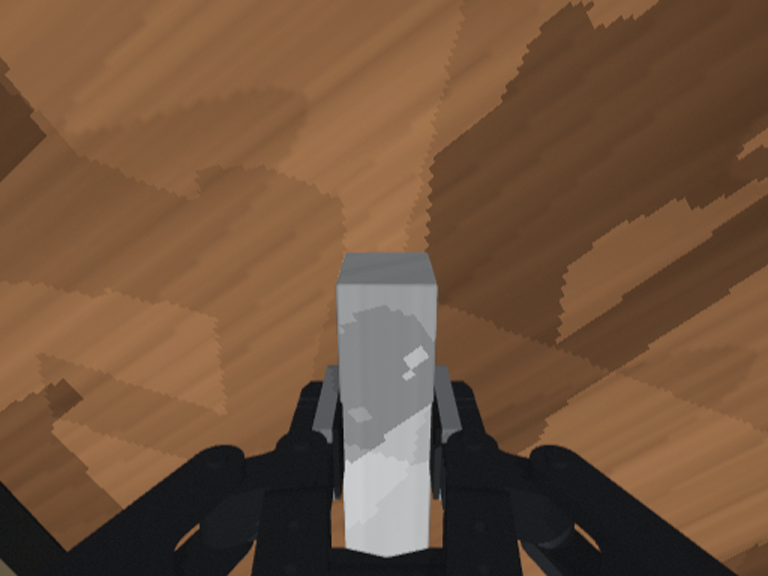

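View pics/s7.png

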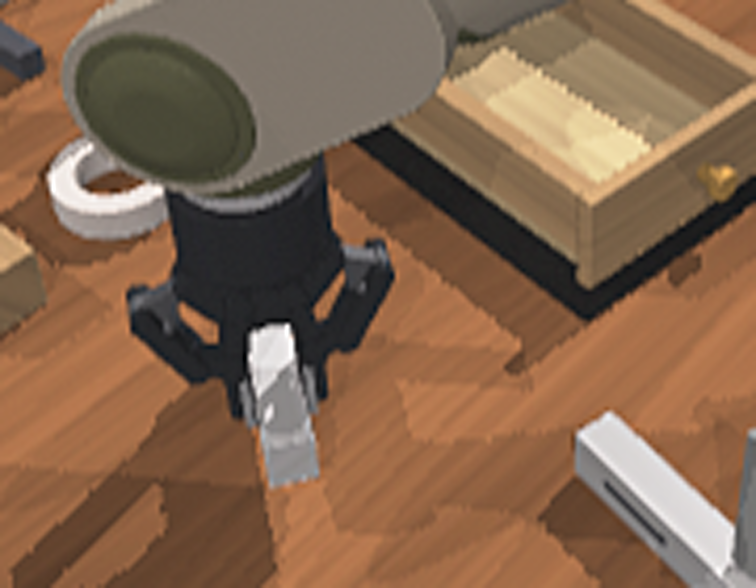

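Gripped squarely: the tail end is centred at columns 338–437 and level. Checking the in-hand offset, then carrying it to the drawer.

Run:
```python
from h import *
import pickle
o=st(); f=pickle.load(open('w7.pkl','rb')); u=lambda a:(a+.5)/1.5-.5
for zz in(.015,): print((o['ee_rot'].T@(onz(f,(u(387),u(284)),o['position'][2]+zz)-o['position'])*1000).round(1),'expect x=45')
p=np.load('dr3.npy'); th=p[2]; c,s=np.cos(th),np.sin(th); R=down(th+np.pi/2)
W=lambda x,y,z:[p[0]+c*x-s*y,p[1]+s*x+c*y,z]
g=np.load('g.npy')
bot.movel([*g,.24],max_speed=.2)
bot.move_to(W(-.018,0,.24),R); st()
bot.movel(W(-.018,0,.06),max_speed=.15); bot.pause(.2); st()
f=cam('side'); pickle.dump(f,open('s8.pkl','wb')); crop(f,'pics/s8.png',180,100,170,130,4.5)
f=cam('scene'); pickle.dump(f,open('c8.pkl','wb')); crop(f,'pics/c8.png',205,120,130,115,6)
```

```text
t 20.18 p [0.4706 0.3597 0.0497] F [ 0.18  0.   -2.84] M [ 0.15  0.16 -0.02] g 0.287
[ 44.2   1.6 -15. ] expect x=45
t 22.5 p [0.5215 0.0454 0.2398] F [ 0.68 -0.14 -4.01] M [0.02 0.12 0.01] g 0.286
t 24.05 p [0.5218 0.0447 0.0605] F [ 0.5   0.49 -2.18] M [0.06 0.14 0.02] g 0.284
```

View pics/s8.png

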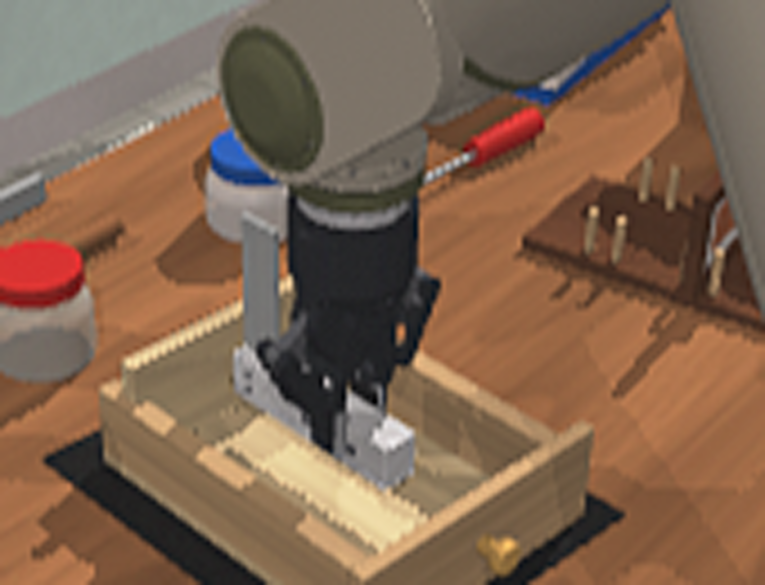

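View pics/c8.png

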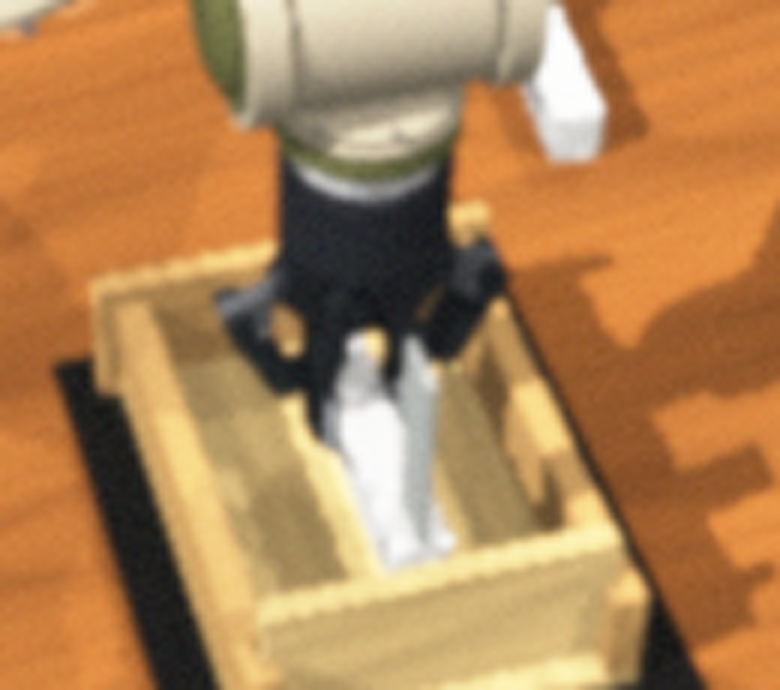

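The square hangs upright inside the drawer, centred and clear of the panel. I go down to contact, back up a hair, then forward to the panel.

```bash
cat >> h.py <<'E'
def frame():
    p=np.load('dr3.npy'); th=p[2]; c,s=np.cos(th),np.sin(th)
    return p,th,(lambda x,y,z:[p[0]+c*x-s*y,p[1]+s*x+c*y,z])
def std():
    p,th,W=frame(); o=bot.observe(); c,s=np.cos(th),np.sin(th); d=o['position'][:2]-p[:2]; F=o['force']
    print('t',round(o['time_s'],2),'drawer xy',np.round([c*d[0]+s*d[1],-s*d[0]+c*d[1]],4),'z',round(o['position'][2],4),'F',np.round([c*F[0]+s*F[1],-s*F[0]+c*F[1],F[2]],2),'M',np.round(o['ft_torque'],2),'g',round(o['grip_width'],3)); return o
E
python3 - <<'E'
from h import *
p,th,W=frame(); std()
bot.movel(W(-.018,0,.034),max_speed=.06)
print(bot.movel(W(-.018,0,.022),max_speed=.02,max_force=5)); o=std()
z=o['position'][2]+.0008
bot.movel(W(-.018,0,z),max_speed=.02); std()
print(bot.movel(W(.008,0,z),max_speed=.02,max_force=5)); std(); bot.pause(.2); std()
E
```

```text
t 24.15 drawer xy [-0.0179  0.    ] z 0.0603 F [-0.46  0.18 -2.87] M [0.02 0.08 0.01] g 0.287
True
t 25.15 drawer xy [-0.0178 -0.    ] z 0.0276 F [-1.68 -0.33  4.12] M [ 0.01  0.15 -0.01] g 0.289
t 25.4 drawer xy [-0.0181  0.    ] z 0.0283 F [ 0.04 -0.61 -3.29] M [ 0.11  0.11 -0.09] g 0.286
True
t 26.31 drawer xy [0.0002 0.    ] z 0.0278 F [-0.13 -0.48  0.22] M [ 0.   -0.25 -0.01] g 0.284
t 26.51 drawer xy [0.0002 0.    ] z 0.0277 F [1.37 0.93 0.45] M [ 0.05 -0.55  0.08] g 0.281
```

Run:
```python
from h import *
import pickle
p,th,W=frame()
print(bot.movel(W(.008,0,.0282),max_speed=.02,max_force=8)); std(); bot.pause(.2); std()
f=cam('side'); pickle.dump(f,open('s9.pkl','wb')); crop(f,'pics/s9.png',180,120,170,130,4.5)
f=cam('scene'); pickle.dump(f,open('c9.pkl','wb')); crop(f,'pics/c9.png',225,170,110,95,7)
```

```text
True
t 26.73 drawer xy [0.0003 0.    ] z 0.0276 F [-1.81 -0.56  4.34] M [-0.02 -0.17 -0.03] g 0.286
t 26.93 drawer xy [0.0003 0.0001] z 0.0276 F [-0.93 -0.12  5.74] M [-0.05 -0.18 -0.03] g 0.288
```

View pics/s9.png

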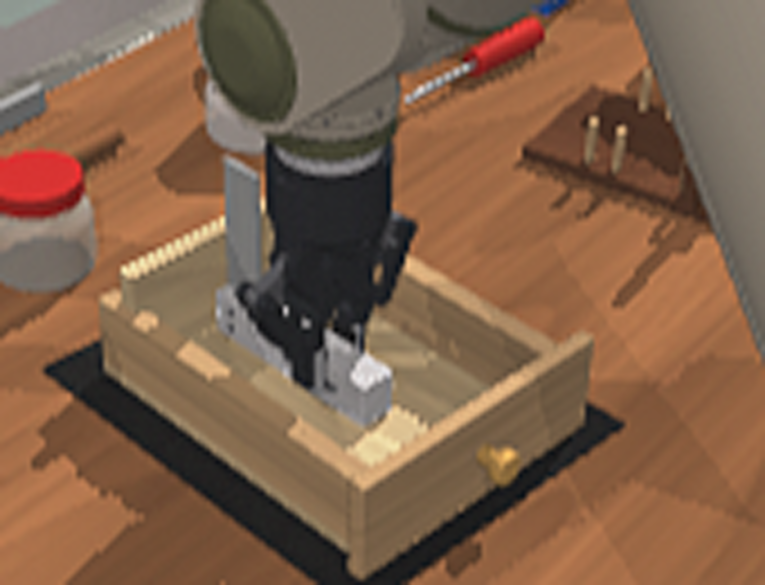

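View pics/c9.png

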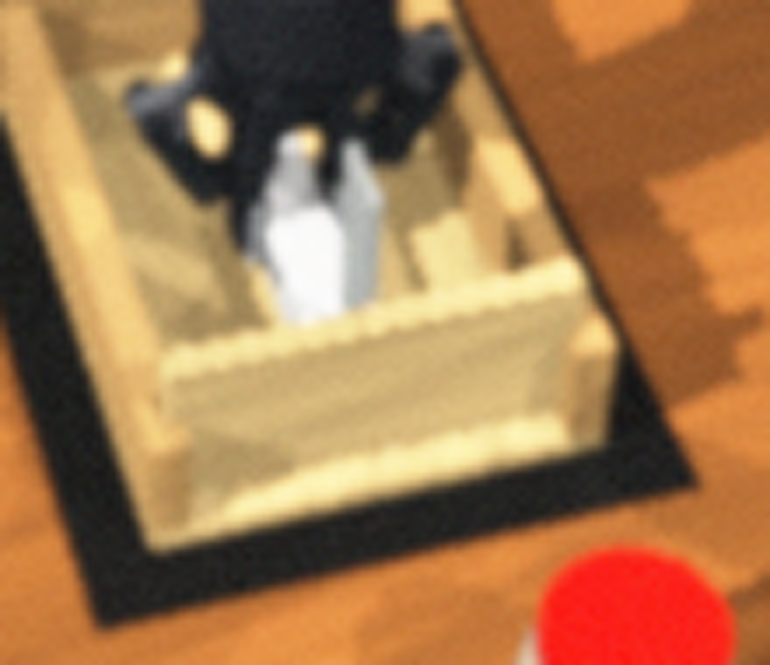

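Run:
```python
from h import *
p,th,W=frame()
bot.movel(W(-.001,0,.0292),max_speed=.02); bot.pause(.2); std(); std()
for x in(.0005,.002,.0035):
    bot.movel(W(x,0,.0288),max_speed=.02); bot.pause(.2); print(x); std(); std()
```

```text
t 27.48 drawer xy [-0.0013 -0.    ] z 0.0289 F [-0.13 -0.87 -3.6 ] M [0.04 0.14 0.03] g 0.285
t 27.48 drawer xy [-0.0013 -0.    ] z 0.0289 F [-0.13 -0.87 -3.6 ] M [0.04 0.14 0.03] g 0.285
0.0005
t 27.93 drawer xy [0.0003 0.    ] z 0.0287 F [-1.28 -0.27 -2.86] M [ 0.06  0.33 -0.03] g 0.281
t 27.93 drawer xy [0.0003 0.    ] z 0.0287 F [-1.28 -0.27 -2.86] M [ 0.06  0.33 -0.03] g 0.281
0.002
t 28.38 drawer xy [0.0004 0.0001] z 0.0283 F [-8.51 -0.46 -0.96] M [ 0.07  1.08 -0.08] g 0.288
t 28.38 drawer xy [0.0004 0.0001] z 0.0283 F [-8.51 -0.46 -0.96] M [ 0.07  1.08 -0.08] g 0.288
0.0035
t 28.83 drawer xy [0.0005 0.0002] z 0.028 F [-16.44  -0.95   3.17] M [ 0.08  1.8  -0.1 ] g 0.29
t 28.83 drawer xy [0.0005 0.0002] z 0.028 F [-16.44  -0.95   3.17] M [ 0.08  1.8  -0.1 ] g 0.29
```

The panel is firm at x≈0.0003: force rises about 5 N/mm with no further travel. Now I press down as well.

Run:
```python
from h import *
import pickle
p,th,W=frame()
for x,z in((.0025,.0270),(.003,.0256)):
    bot.movel(W(x,0,z),max_speed=.02); bot.pause(.4); std()
bot.pause(.5); std()
for n in('side','scene','wrist'):
    f=cam(n); pickle.dump(f,open(n+'10.pkl','wb'))
    if n=='side': crop(f,'pics/s10.png',180,120,170,130,4.5)
    elif n=='scene': crop(f,'pics/c10.png',225,170,110,95,7)
    else: cv2.imwrite('pics/w10.png',cv2.resize(np.ascontiguousarray(f['image'][:,:,::-1]),(768,576)))
```

```text
t 29.48 drawer xy [0.0005 0.0002] z 0.0276 F [-17.72  -1.83  13.36] M [ 0.11  2.03 -0.11] g 0.29
t 30.13 drawer xy [0.0005 0.0002] z 0.0276 F [-26.99  -2.89  31.1 ] M [ 0.14  3.47 -0.16] g 0.283
t 30.63 drawer xy [0.0006 0.0002] z 0.0276 F [-26.51  -2.66  30.66] M [ 0.13  3.5  -0.19] g 0.285
```

View pics/s10.png

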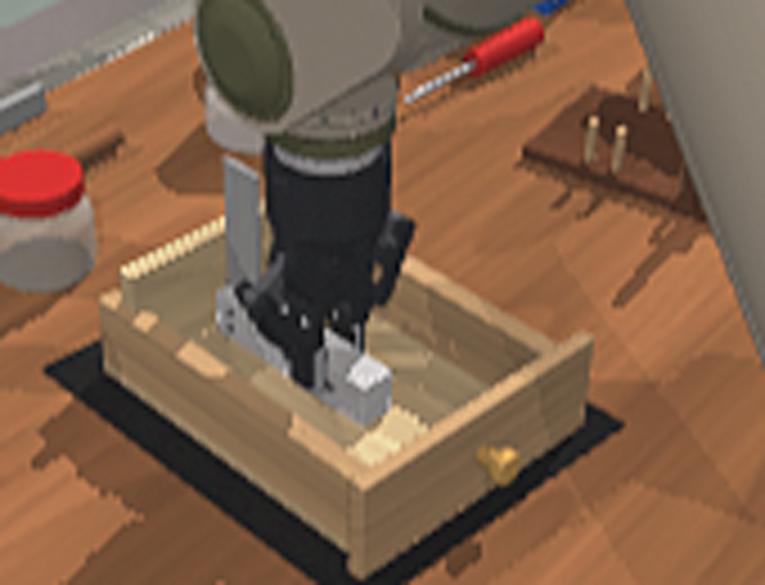

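View pics/c10.png

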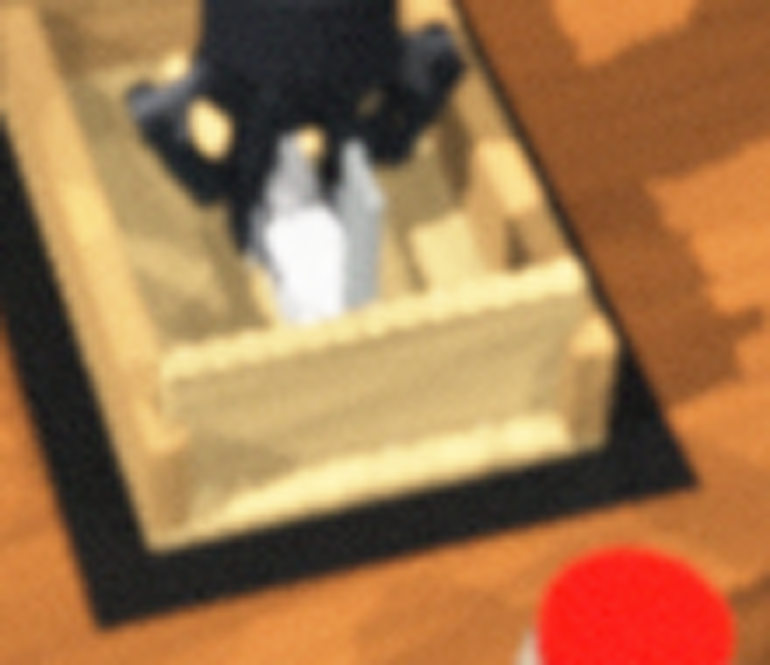

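View pics/w10.png

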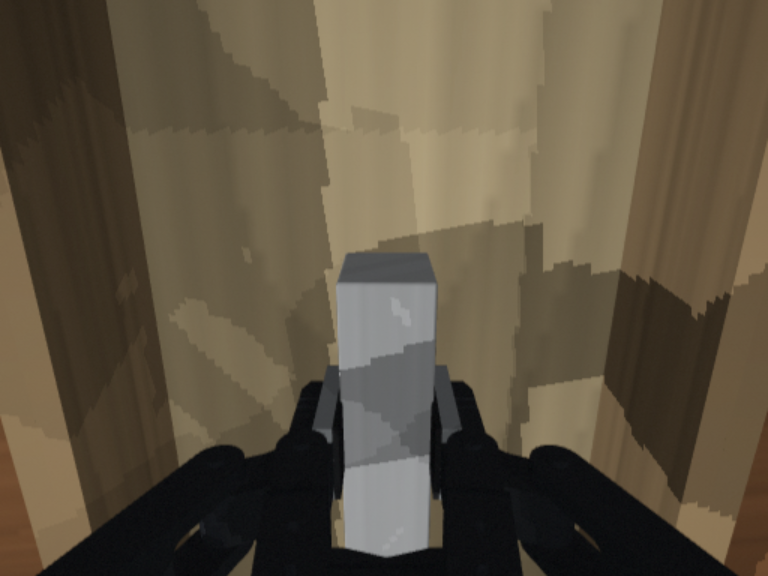

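Pressed: Fx −27 N, Fz about +34 N over baseline. TCP z is 0.0276, which is bench grip height plus 10 mm, so the stock is flat, and the square has not shifted in the jaws. I ease off a little, check tilt and yaw, then hand in.

Run:
```python
from h import *
p,th,W=frame()
bot.movel(W(.0028,0,.0264),max_speed=.02); bot.pause(.6); o=std()
R=down(th+np.pi/2); print('rot err rad',cv2.Rodrigues(o['ee_rot']@R.T)[0].ravel().round(4)); bot.pause(.4); std(); print(np.abs(o['joint_velocities']).max())
```

```text
t 31.63 drawer xy [0.0005 0.0002] z 0.0276 F [-22.61  -1.02  22.5 ] M [ 0.09  2.72 -0.15] g 0.287
rot err rad [0.0014 0.0121 0.0004]
t 32.03 drawer xy [0.0006 0.0002] z 0.0277 F [-21.43  -1.53  21.25] M [ 0.11  2.72 -0.17] g 0.287
0.0023506240380661747
```

The load tilts the tool by 0.012 rad. I lower the push to halve that.

Run:
```python
from h import *
p,th,W=frame(); R=down(th+np.pi/2)
bot.movel(W(.0019,0,.0270),ori=R,max_speed=.02); bot.pause(.6); o=std()
print('rot err rad',cv2.Rodrigues(o['ee_rot']@R.T)[0].ravel().round(4))
import pickle
f=cam('side'); crop(f,'pics/s11.png',215,145,80,80,7)
```

```text
t 32.88 drawer xy [0.0005 0.0001] z 0.0276 F [-13.12  -0.7   11.35] M [ 0.13  1.8  -0.13] g 0.286
rot err rad [0.0004 0.0035 0.0001]
```

View pics/s11.png

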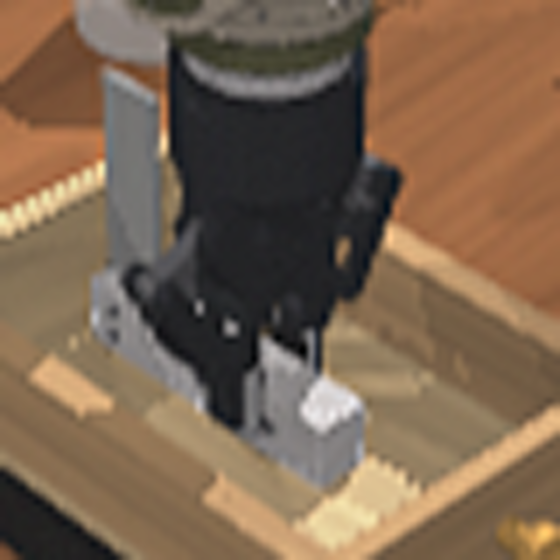

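Steady at about 13 N against the panel and 14 N on the bottom over baseline, tilt 0.0035 rad. The side view shows the blade upright against the panel. Handing in.

Run:
```python
from h import *
std(); bot.sign_off(); std()
```

```text
t 32.93 drawer xy [0.0005 0.0001] z 0.0276 F [-13.03  -0.82  11.26] M [ 0.13  1.82 -0.09] g 0.287
the job is handed in; nothing more can be done
the job is handed in; nothing more can be done
```

I finished the job and handed it in at 32.9 s; no verdict is reported. The panel is home in the drawer and released. The gripper still holds the leftmost square by its stock, pressed into the corner of bottom and panel.

**Panel:** It slid down the grooves with almost no side force and stopped at the height expected when home. After I released it, the wrist and side pictures showed it seated in both notches.

**Square, last readings:**
- **Push:** about 13 N against the panel and about 14 N down on the bottom, allowing for the square's weight. These are wrist forces, so friction is included.
- **Tilt:** the tool is off by 0.0035 rad. An earlier, harder press tilted it by 0.012 rad, so I eased off before handing in.
- **Position:** the stock is at the height of flat contact, and the heel is about 95.5 mm along the drawer by the arm's position. That is about 1.5 mm past nominal; the panel has probably moved to the far side of its groove clearance.

**Disagreements and gaps:**
- The wrist camera read about 1.7 mm off sideways. I corrected for this using the gripped panel and the scene camera.
- The scene-only estimate of the drawer's angle (−0.131 rad) differed from the wrist estimate (−0.118 rad). I used the wrist one, and the free insertion and low twisting moment support it.
- I did not measure the panel's exact pose again after pressing.

I saw no bystander move in the pictures, but I did not measure their positions at the end.

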